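Check-weigh an ink carton and sort it

ROBOT

A 6-joint arm with a two-finger parallel gripper is mounted at the origin on a cart in front of the work surface, level with it; the furniture and walls round the work are solid. World frame = base frame: x ahead of the robot, y to its left, z up, the work surface at z = 0. Lengths are in mm, angles in rad, forces in N, time in s.
With the tool pointing down it reaches from about 350 to 875 mm from the base axis. Payload 4.2 kg.
Tool frame: the origin (TCP) lies between the finger pads; the fingertips stand 17 mm ahead of it and the grasp point (between the pads) lies 2 mm behind it; z points along the fingers, y is the line along which they close (so a half turn about z gives the same grasp; the last joint's range is limited). The gripper opens to 85 mm and grips with 20 to 120 N. Pads are 22 mm wide; open, the fingers measure 114 mm over their backs; the gripper's body (76 mm by 85 mm) begins 54 mm behind the grasp point. The pads swing forward as they close: fully open they stand 13 mm farther back than shut.
Start: joints at [-0.879, 0.385, 0.008, 0, -1.194, -0.259], TCP at [262.146, -567.344, 248.312] pointing down, gripper open.
Joint ranges: [-3.14, 3.14], [-1.21, 2.06], [-1.07, 1.41], [-3.16, 2.05], [-2.99, -0.16], [-3.1, 3.1]. Speed limits (rad/s): [2.79, 2.79, 3.14, 3.14, 3.14, 3.14].

INTERFACE

Orientations are given as a unit quaternion [x, y, z, w].
In Python, from bench import arm gives the robot as it stands.
- The arm moves only by the shell command python3 jog.py [OPENING], which reads ROWS from standard input. ROWS is a JSON list of rows, 1 to 10 of them, each written [[dx, dy, dz], [rx, ry, rz]]: dx, dy, dz in parts of the range, where 1.0 means 750 mm, then a rotation vector rx, ry, rz in fractions of the full range, 1 being 2 pi rad; each row is the pose to reach, as a shift and turn from the pose commanded when the command began, along the tool's axes at that moment; what a row does not reach only later rows make up. A row lasts 1/10 s, in which the tool goes at most 50 mm and 0.15 rad, less where a joint would pass 70% of its speed; a pose out of reach is approached as far as the arm can. OPENING is the finger opening in mm, set as the command begins (- or left out keeps the last). The fingers move at their own pace and stop on an object; the grip force is fixed at half the most. Time passes only in rows, so rows that do not move let the fingers close. It prints the time, the measured TCP pose, the force, the opening and the grip force at its end. Input that does not fit is refused with a message, and nothing moves.
- arm.read_state(): the state, without advancing time (a new reading comes with each control period).
- arm.get_image(name): name is "scene" or "top" or "wrist"; returns the picture (480x640x3 uint8, blue, green, red); there is no depth.
- arm.get_calibration(name): a dict with "K" (3x3 intrinsics, pixels), "rvec" (rotation vector, rad) and "tvec" (3), from world to camera coordinates, as OpenCV has them. Camera axes: x right, y down, z forward; pixel columns grow to the right and rows downward; lengths in mm; the calibration is good to about 2 mm. A picture is of the moment at which its call begins: read the wrist's pose just before it. get_calibration takes no time and is no camera call; for the wrist camera it gives the pose at the moment of the call.
- arm.job_done(): hands the job in; it is judged then, once.
The state is a dict: "clock": time; "joints": joint angles; "joint_vel": joint speeds; "joint_efforts": joint torques, N m; "position": TCP position; "ee_rot": TCP orientation; "contact_force": force on the tool from outside, world axes, zero at the start; "wrist_torque": the same for the moment, N m; "gripper_width": finger opening in mm; "grasp_force": force on a finger pad.
Only numpy, scipy, OpenCV 4.12 (cv2) and the standard library are available. Lean on these libraries where they do the work, as an engineer would, in place of code of your own. Each camera call takes 0.05 s, during which the arm holds its last target. There are 200 camera calls.

TASK

Take the ink carton out of the sloping stand, set it on the pan of the little check balance and let go, so that the balance can show whether the cartridge inside is full or used up. If the pan sinks, the carton is full: stand it upright in the blue tray; if the pan stays up, it is used up: stand it upright in the orange tray. Never push on the balance with the gripper or press the carton down on the pan, and leave the solder reel, flux tin and highlighter where they are.

Things in the scene. Friction and masses are not known exactly. Their poses are not given: they have to be found in the camera images.
- carton: white and blue folding carton, closed, 54 x 54 mm and 69 mm tall (solid up to 66 mm). Origin at the centre of its underside, z to its top, x and y square to its sides. Its mass is hidden (56 to 266 g). At the start it sits in the stand, tipped 30 degrees towards the robot.
- stand: white two-tier stand, 130 x 150 mm, 215 high, fixed; origin at the centre of its underside, x to its back panel. Lower shelf slopes 30 deg down to the front (-x), lip 14 mm, sides open beside the carton. Level upper tier, underside at 200 mm, reaches forward to x = -25 mm over the carton and stops a gripper coming straight down; one leaning 30 deg, square to the slope, is clear. Tape roll on top.
- stand_seat (a point): point on the lower sloping shelf under the middle of the carton as it sits, at (-20, 0, 50) mm in the stand's frame, with the stand's axes (not tipped); the carton may sit up to 8 mm to either side (stand y).
- balance: check balance, fixed: grey base, 100 x 190 mm; origin on the desk under its post (white dial, 100 mm wide, to 177 mm high). Beam along y: pan at y = +119 mm, brass counterweight at y = -70 mm (38 mm across, below 110 mm). On the dial a red needle with a brass bob points to the counterweight's side (orange mark) while the pan is up, to the pan's side (blue mark) when it has sunk.
- pan_top (a point): centre of the top face of the steel pan, a flat disc 100 mm across that stays level and keeps its yaw with the balance; 122 mm above the desk when up, 86 mm when sunk. Where on the pan the load stands makes no difference.
- beam (a joint): tilt of the beam (rad): 0 = pan up (as it starts), 0.30 = fully sunk. The over-centre bob holds it at either end: a load above about 153 g makes it go; it then sinks, damped, within 0.5 to 3 s and stays sunk even after the load is taken off. Near 0 means used up, near 0.30 full. Pressing with over 1.4 N sinks it wrongly.
- stock_tray: blue open tray for full cartons, 120 x 120 mm outside and 26 mm high, walls 4 mm, floor about 4 mm, fixed to the desk; origin at the centre of its underside.
- recycling_tray: orange open tray for used-up cartons, the same size and fixed too; origin at the centre of its underside.
- solder_reel: bystander: blue reel of solder wire, 54 mm across, 34 mm high, loose; origin at the centre of its underside.
- flux_tin: bystander: flat white tin, 59 mm across, 18 mm high, loose; origin at the centre of its underside.
- highlighter: bystander: yellow pen, 16 x 120 x 17 mm, lying loose; origin at the centre of its underside, y along the pen.

How it is judged:
By the outcome, as a careful person would: the job done as asked, in the order asked, and still so for the second after the job is handed in, with the robot touching nothing.
It also fails if it takes over 53 s, if anything falls off the work surface, if the arm or the gripper's body presses on something with over 40 N, if the wrist force passes 120 N, or if a joint passes its speed limit or range.

## Working session

There is one attempt and no reset: what is moved stays moved. The work goes in short steps, Python scripts to look and compute and a shell command to move; the robot and the scene stay as the last step left them, time stands still between calls to the robot, and variables do not carry over. Pictures are saved under pics/ and viewed, at most 10 in all, crops included, and the job is handed in when it is done.

```bash
ls; mkdir -p pics
python3 - <<'E'
from bench import arm
import cv2
for n in("scene","top"):
    cv2.imwrite(f"pics/{n}0.png",arm.get_image(n))
    c=arm.get_calibration(n);print(n,c)
print(arm.read_state())
E
```

```text
bench.py
jog.py
pics
scene {'K': array([[585.96437832,   0.        , 322.68735591],
       [  0.        , 585.96437832, 236.71697174],
       [  0.        ,   0.        ,   1.        ]]), 'rvec': array([ 0.85729295, -2.1747049 ,  1.44152943]), 'tvec': array([392.85425255, 258.54536429, 967.2710271 ])}
top {'K': array([[452.76266997,   0.        , 318.03914421],
       [  0.        , 452.76266997, 243.28362113],
       [  0.        ,   0.        ,   1.        ]]), 'rvec': array([ 2.17619973, -2.15245272,  0.05010335]), 'tvec': array([  15.45974711,  574.69581753, 1030.60055777])}
{'clock': 0.1, 'joints': array([-8.79432025e-01,  3.85507871e-01,  6.75511809e-03, -3.86995568e-04,
       -1.19398480e+00, -2.58598533e-01]), 'joint_vel': array([ 0.0008441 , -0.00161511,  0.00313174,  0.00235135, -0.00018357,
       -0.0006108 ]), 'joint_efforts': array([-1.01259349e-03, -3.93319631e+01,  1.88929600e+01,  4.19811487e+00,
       -2.66313364e-03,  4.67471651e-06]), 'position': array([ 261.9203262 , -566.94273698,  247.31813648]), 'ee_rot': array([-2.14628455e-01,  9.76695271e-01,  9.45419402e-04, -2.83939486e-04]), 'contact_force': array([0.51214397, 0.6271839 , 0.09134754]), 'wrist_torque': array([-0.04784277, -0.00570526, -0.01062525]), 'grasp_force': 0.0, 'gripper_width': 85.43359050506422}
```

View pics/scene0.png

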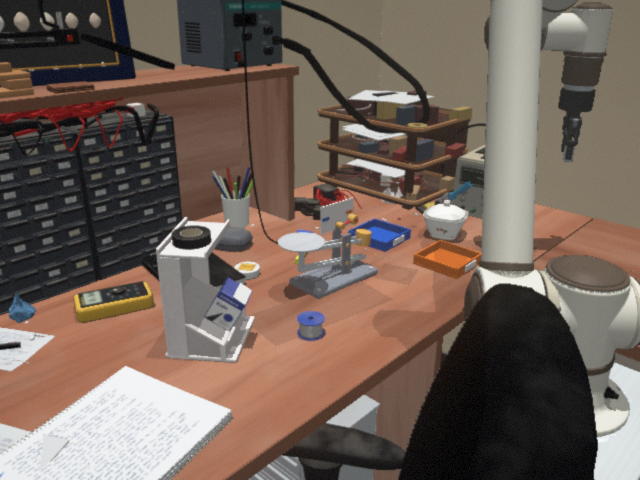

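View pics/top0.png

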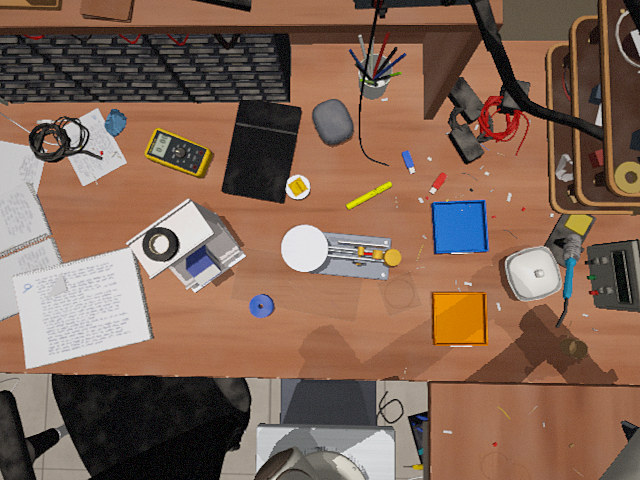

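The top view shows the stand at about (190,245), the carton top's blue corner at (202,262), the pan at (304,248), the counterweight at (392,257), the blue tray at (460,227) and the orange tray at (460,318). It also shows the reel at (262,306), the tin at (298,187) and the pen at (370,195). I'll enlarge the stand in both views.

```bash
cat > h.py <<'E'
import numpy as np, cv2
from bench import arm
from scipy.spatial.transform import Rotation as R
def cam(n,c=None):
    c=c or arm.get_calibration(n); M=cv2.Rodrigues(np.float64(c["rvec"]))[0]; t=np.float64(c["tvec"]).ravel()
    return np.array(c["K"]),M,t
def ray(C,p):
    K,M,t=C; d=M.T@np.linalg.inv(K)@[p[0],p[1],1]; return -M.T@t,d/np.linalg.norm(d)
def onz(C,p,z):
    o,d=ray(C,p); return o+d*(z-o[2])/d[2]
def tri(*cp):
    A=0;b=0;rs=[ray(C,p) for C,p in cp]
    for o,d in rs: P=np.eye(3)-np.outer(d,d); A=A+P; b=b+P@o
    x=np.linalg.solve(A,b); return x,[round(float(np.linalg.norm(np.cross(x-o,d))),1) for o,d in rs]
def proj(C,X):
    K,M,t=C; q=K@(M@np.asarray(X,float)+t); return q[:2]/q[2]
E
python3 - <<'E'
from h import *
s=cv2.imread("pics/scene0.png");t=cv2.imread("pics/top0.png")
a=cv2.resize(s[215:365,150:265],None,fx=3.4,fy=4,interpolation=cv2.INTER_CUBIC)
b=cv2.resize(t[195:295,125:250],None,fx=3.2,fy=6,interpolation=cv2.INTER_CUBIC)
a=cv2.resize(s[215:365,150:265],None,fx=3.4,fy=3.4,interpolation=cv2.INTER_CUBIC)
b=cv2.resize(t[195:295,125:250],None,fx=3.2,fy=3.2,interpolation=cv2.INTER_CUBIC)
o=np.zeros((510,800,3),np.uint8);o[:a.shape[0],:a.shape[1]]=a;o[:b.shape[0],400:400+b.shape[1]]=b
cv2.imwrite("pics/crop1.png",o)
T=cam("top");h=cv2.cvtColor(t,cv2.COLOR_BGR2HSV)
def m(lo,hi,box):
    k=cv2.inRange(h,np.array(lo),np.array(hi));z=np.zeros_like(k);x0,y0,x1,y1=box;z[y0:y1,x0:x1]=k[y0:y1,x0:x1];return z
for n,lo,hi,box,z in [("blue",(105,120,60),(125,255,255),(425,195,495,260),26),("orange",(8,150,100),(20,255,255),(425,285,495,350),26),("reel",(105,100,50),(125,255,255),(240,290,285,325),34),("pan",(0,0,150),(180,60,255),(275,220,327,275),122),("tin",(0,0,170),(180,60,255),(283,173,313,202),18),("cw",(15,120,80),(30,255,255),(380,245,405,270),100)]:
    k=m(lo,hi,box);P=cv2.findNonZero(k)
    r=cv2.minAreaRect(P);c,rad=cv2.minEnclosingCircle(P)
    cs=np.array([onz(T,q,z) for q in cv2.boxPoints(r)])
    print(n,r,onz(T,r[0],z).round(1),"edges",np.linalg.norm(cs[1]-cs[0]).round(),np.linalg.norm(cs[2]-cs[1]).round(),"yaw",np.degrees(np.arctan2(*(cs[1]-cs[0])[1::-1])).round(1))
E
```

```text
blue ((459.5241394042969, 226.4103546142578), (52.08643341064453, 54.43532180786133), 86.633544921875) [ 616.4 -304.1   26. ] edges 125.0 120.0 yaw -86.2
orange ((459.4931640625, 316.1849365234375), (62.07229232788086, 56.13890838623047), 88.75463104248047) [ 411.5 -301.5   26. ] edges 127.0 139.0 yaw -88.0
reel ((261.2500305175781, 305.7500305175781), (22.62741470336914, 23.33452033996582), 45.0) [429.  149.6  34. ] edges 53.0 52.0 yaw -44.3
pan ((303.5, 248.5), (49.0, 45.0), 90.0) [555.3  48.9 122. ] edges 95.0 103.0 yaw -89.5
tin ((298.0, 186.0), (24.0, 24.0), 0.0) [710.5  71.1  18. ] edges 58.0 57.0 yaw 1.0
cw ((390.5, 257.0), (16.0, 21.0), 90.0) [ 540.4 -136.4  100. ] edges 45.0 34.0 yaw -89.4
```

View pics/crop1.png

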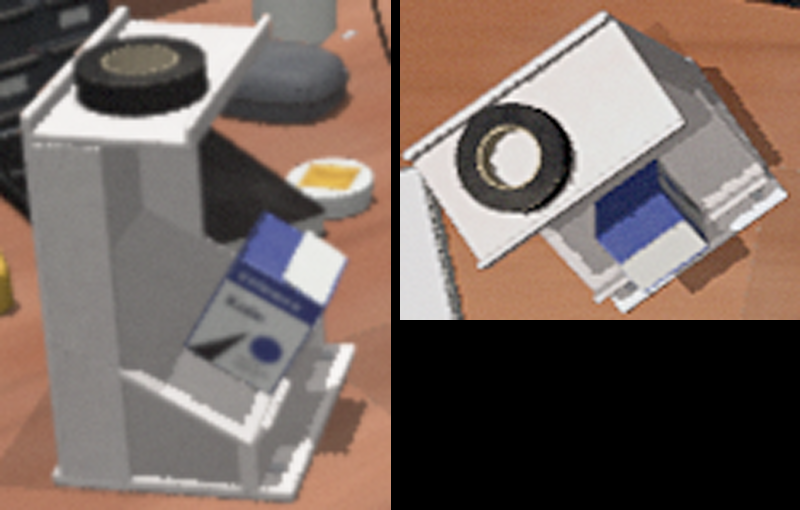

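The left half of the crop (scene) shows the carton's top face as a quad at (237,262), (268,212), (347,258) and (322,308). In the top view its front edge runs (627,285)–(708,243) and the tier's front edge runs (482,265)–(685,122). I'll triangulate these.

Run:
```python
from h import *
T=cam("top");S=cam("scene")
s=lambda x,y:(S,(150+(x+.5)/3.4-.5,215+(y+.5)/3.4-.5)); t=lambda x,y:(T,(125+(x-400+.5)/3.2-.5,195+(y+.5)/3.2-.5))
print("scene cam",ray(S,(0,0))[0].round(),"top",ray(T,(0,0))[0].round())
for n,a,b in [("tierFL",s(185,138),t(482,265)),("tierFR",s(266,22),t(685,122)),("tierBL",s(28,140),t(407,155)),
  ("cartFL",s(322,308),t(627,285)),("cartFR",s(347,258),t(708,243)),("baseFL",s(298,496),t(618,312)),("baseFR",s(353,349),t(786,190))]:
    x,r=tri(a,b); print(n,x.round(1),r)
# pan and tray check by two views
im=cv2.imread("pics/scene0.png");h=cv2.cvtColor(im,cv2.COLOR_BGR2HSV)
k=cv2.inRange(h,(0,0,140),(180,60,255));k[:,:270]=0;k[:225]=0;k[258:]=0;k[:,332:]=0
P=cv2.findNonZero(k);(c,ax,an)=cv2.fitEllipse(cv2.convexHull(P));print("pan ell",c,ax,tri((S,c),(T,(303.5,248.5))))
for z in(0,26):
  for X in((616,-304,z),(411,-301,z)):print(X,proj(S,X).round())
```

```text
scene cam [-240.  850.  614.] top [ 491.  -14. 1073.]
tierFL [490.  338.6 206.9] [0.6, 0.6]
tierFR [578.  217.6 208.2] [0.2, 0.2]
tierBL [554.9 387.4 202.2] [3.3, 3.3]
cartFL [473.9 279.6  96.1] [6.0, 6.0]
cartFR [506.  229.1  92.9] [1.7, 1.7]
baseFL [454.3 314.6   6.3] [3.9, 3.9]
baseFR [547.2 193.8   3.1] [2.2, 2.2]
pan ell (307.6580505371094, 239.1243438720703) (23.27829360961914, 60.9644660949707) (array([549.14124537,  43.45556588, 126.77277966]), [7.7, 7.7])
(616, -304, 0) [378. 238.]
(411, -301, 0) [444. 262.]
(616, -304, 26) [378. 229.]
(411, -301, 26) [445. 252.]
```

```bash
cat >> h.py <<'E'
O=np.array([553.7,292.8,0]);YAW=np.radians(36.6)
SX=np.array([np.cos(YAW),np.sin(YAW),0]);SY=np.array([-np.sin(YAW),np.cos(YAW),0]);Z=np.array([0,0,1.])
N=-.5*SX+.866*Z          # slope normal
def stand(x,y,z): return O+x*SX+y*SY+z*Z
def ori(z,y):
    z=z/np.linalg.norm(z); y=y-z*(y@z); y=y/np.linalg.norm(y); return np.stack([np.cross(y,z),y,z],1)
LEAN=ori(-N,SY)
def down(deg): # tool y at this world angle
    a=np.radians(deg); return ori(-Z,np.array([np.cos(a),np.sin(a),0]))
def rel(p,Rt=None,cur=None):
    s=arm.read_state(); Rc=R.from_quat(s["ee_rot"]).as_matrix(); pc=np.array(s["position"])
    if cur is not None: pc,Rc=cur
    Rt=Rc if Rt is None else Rt
    print("rel",(Rc.T@(np.array(p)-pc)).round(1),R.from_matrix(Rc.T@Rt).as_rotvec().round(3),"from",pc.round(1),"F",s["contact_force"].round(2),"t",s["clock"])
E
python3 - <<'E'
from h import *
rel([390,-150,290]); s=arm.read_state();Rc=R.from_quat(s["ee_rot"]).as_matrix()
h=stand(-20,4,50)+200*N;print(h); rel(h,LEAN,(np.array([390,-150,290.]),Rc))
C=cam("wrist");o=ray(C,(0,0))[0];print("cam in tool",Rc.T@(o-s["position"]),"cam axes in tool",(Rc.T@C[1].T).round(2),C[0][0,0])
E
```

```text
rel [-291.1  324.9  -42.1] [0. 0. 0.] from [ 261.9 -566.9  247.3] F [0.51 0.63 0.09] t 0.1
[454.97700348 224.4642849  223.2       ]
rel [-216.   312.6   67.4] [-0.052 -0.522 -0.202] from [ 390. -150.  290.] F [0.51 0.63 0.09] t 0.1
cam in tool [  66.46929769   -0.86390527 -124.61220682] cam axes in tool [[-0.   -0.96 -0.27]
 [ 1.   -0.    0.  ]
 [-0.   -0.27  0.96]] 339.96864662033937
```

Careful with the scale: shifts go in shares of 750 mm and turns go in shares of 2 pi rad. That gives: 325 mm / 750 = 0.4333, 292 mm / 750 = 0.3893.

```bash
echo '[[[-0.0387, 0.0427, -0.0053], [0, 0, 0]], [[-0.0773, 0.0867, -0.0107], [0, 0, 0]], [[-0.116, 0.1293, -0.0173], [0, 0, 0]], [[-0.1547, 0.1733, -0.0227], [0, 0, 0]], [[-0.1947, 0.216, -0.028], [0, 0, 0]], [[-0.2333, 0.26, -0.0333], [0, 0, 0]], [[-0.272, 0.3027, -0.0387], [0, 0, 0]], [[-0.3107, 0.3467, -0.0453], [0, 0, 0]], [[-0.3493, 0.3893, -0.0507], [0, 0, 0]], [[-0.388, 0.4333, -0.056], [0, 0, 0]]]' | python3 jog.py 85 && echo '[[[-0.0293, 0.0413, 0.0093], [-0.0008, -0.008, -0.0032]], [[-0.0573, 0.0827, 0.0173], [-0.0016, -0.0159, -0.0064]], [[-0.0867, 0.1253, 0.0267], [-0.0024, -0.0248, -0.0095]], [[-0.1147, 0.1667, 0.036], [-0.0032, -0.0334, -0.0127]], [[-0.144, 0.208, 0.0453], [-0.004, -0.0414, -0.0159]], [[-0.1733, 0.2493, 0.0533], [-0.0048, -0.0493, -0.0191]], [[-0.2013, 0.292, 0.0627], [-0.0056, -0.0581, -0.0223]], [[-0.2307, 0.3333, 0.072], [-0.0064, -0.0668, -0.0255]], [[-0.2587, 0.3747, 0.0813], [-0.0075, -0.0748, -0.0286]], [[-0.288, 0.4173, 0.0893], [-0.0083, -0.0831, -0.0321]]]' | python3 jog.py
python3 - <<'E'
from h import *
h=stand(-20,4,50)+200*N;rel(h,LEAN)
C=arm.get_calibration("wrist");cv2.imwrite("pics/w1.png",arm.get_image("wrist"))
import pickle;pickle.dump(C,open("w1.pkl","wb"))
print(arm.read_state()["joints"].round(2))
E
```

```text
clock: 1.1
position: [389.9, -148.5, 290.4]
ee_rot: [-0.215, 0.977, 0.0, 0.0]
contact_force: [1.7, 0.6, 1.2]
gripper_width: 85.0
grasp_force: 0.0
clock: 2.1
position: [454.5, 226.8, 223.6]
ee_rot: [-0.304, 0.916, 0.082, 0.247]
contact_force: [1.9, -0.9, 1.2]
gripper_width: 85.0
grasp_force: 0.0
rel [ 1.  -2.2 -0.2] [0.001 0.003 0.002] from [454.5 226.8 223.6] F [ 1.93 -0.9   1.17] t 2.1
[ 0.82  0.01 -0.78  0.33 -0.28 -2.04]
```

View pics/w1.png

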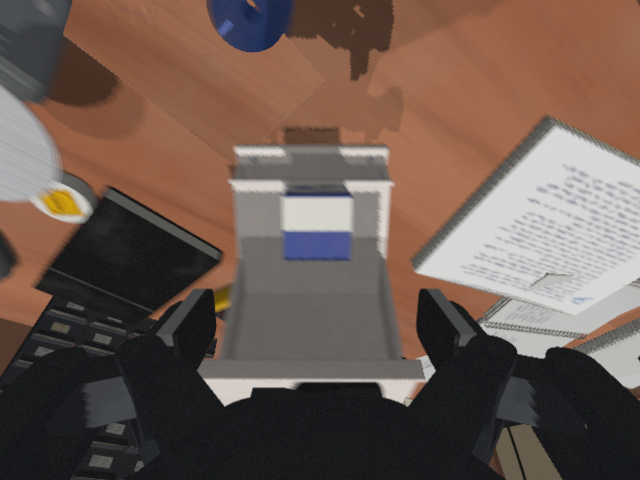

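The wrist picture shows the carton's top face square to the stand, at columns 282–352 and rows about 196–260. I'll measure it by casting rays onto the slope-parallel plane and by triangulating with the scene view.

Run:
```python
from h import *
import pickle
W=cam("",pickle.load(open("w1.pkl","rb")));S=cam("scene");T=cam("top")
im=cv2.imread("pics/w1.png");h=cv2.cvtColor(im,cv2.COLOR_BGR2HSV)
k=cv2.inRange(h,(105,80,40),(130,255,255));k[:225]=0;k[275:]=0;k[:,:265]=0;k[:,370:]=0
w=cv2.inRange(im,(165,165,165),(255,255,255));w[:190]=0;w[236:]=0;w[:,:278]=0;w[:,356:]=0
B=cv2.boundingRect(cv2.findNonZero(k));A=cv2.boundingRect(cv2.findNonZero(w));print(A,B)
x0,x1=B[0]-.5,B[0]+B[2]-.5;yb=B[1]+B[3]-.5;yf=A[1]-.5
st=lambda X:np.array([(X-O)@SX,(X-O)@SY,X[2]]).round(1)
def onp(p,q,n):
    o,d=ray(W,p);return o+d*((q-o)@n)/(d@n)
q=stand(-20,0,50)+69*N
for p in((x0,yb),(x1,yb),(x0,yf),(x1,yf)):print(st(onp(p,q,N)))
s=lambda x,y:(S,(150+(x+.5)/3.4-.5,215+(y+.5)/3.4-.5)); t=lambda x,y:(T,(125+(x-400+.5)/3.2-.5,195+(y+.5)/3.2-.5))
for n,a,p in [("BL",(237,262),(x1,yb)),("BR",(268,212),(x0,yb)),("FL",(322,308),(x1,yf)),("FR",(347,258),(x0,yf))]:
    x,r=tri(s(*a),(W,p));print(n,st(x),"h",((x-stand(-20,0,50))@N).round(1),r)
# lip top corners and tier front edge across wrist & top
for n,p,z in (("tierL",(424,362),208),("tierR",(198,364),208)):
    print(n,st(onz(W,p,z)))
print(tri((W,(424,362)),t(482,265)),tri((W,(198,364)),t(685,122)))
```

```text
(278, 190, 78, 41) (284, 232, 66, 28)
[-33.4 -20.5 122. ]
[-33.4  31.9 121.9]
[-81.5 -19.1  94.1]
[-81.6  30.4  94.1]
BL [-32.   32.6 118.5] h 65.3 [1.7, 1.7]
BR [-35.  -20.  121.1] h 69.1 [1.8, 1.8]
FL [-77.4  30.7  90.8] h 64.0 [1.3, 1.3]
FR [-79.6 -19.5  93.6] h 67.6 [1.2, 1.2]
tierL [-39.3  70.6 208. ]
tierR [-36.2 -66.8 208. ]
(array([490.62315036, 341.59903002, 200.14923067]), [0.3, 0.3]) (array([578.61319604, 220.74956763, 201.71135708]), [1.2, 1.2])
```

The carton sits about 5.5 mm to the stand's left and its top measures h ≈ 67, both consistent across views. Next is the approach.

Run:
```python
from h import *
rel(stand(-21,5.5,49.5)+41*N,LEAN)
```

```text
rel [  2.4  -3.  156.3] [0.002 0.002 0.008] from [454.1 229.2 221.5] F [ 0.58  1.99 -1.04] t 2.15
```

In the tool's units: 70 mm / 750 = 0.0933, 40 mm / 750 = 0.0533.

```bash
echo '[[[0.0027, -0.004, 0.0533], [0, 0, 0]], [[0.0027, -0.004, 0.0933], [0, 0, 0]], [[0.0027, -0.004, 0.0933], [0, 0, 0]], [[0.0027, -0.004, 0.0933], [0, 0, 0]]]' | python3 jog.py 76
python3 - <<'E'
from h import *
rel(stand(-21,5.5,49.5)+41*N,LEAN)
c=np.array([262.146,-567.344,248.312]);R0=R.from_quat([-.2146,.9767,0,0])
c=c+R0.apply([-291,325,-42]);c=c+R0.apply([-216,313,67]);R1=R0*R.from_rotvec([-.052,-.522,-.202]);c=c+R1.apply([2,-3,70]);print("cmd",c)
C=arm.get_calibration("wrist");cv2.imwrite("pics/w2.png",arm.get_image("wrist"))
import pickle;pickle.dump(C,open("w2.pkl","wb"))
print(arm.read_state()["position"])
# where the carton's sides lie in this picture
im=cv2.imread("pics/w2.png");h=cv2.cvtColor(im,cv2.COLOR_BGR2HSV)
k=cv2.inRange(h,(105,80,40),(130,255,255));n,l,st,ce=cv2.connectedComponentsWithStats(k);print([(list(map(int,st[i]))) for i in range(1,n) if st[i][4]>300])
E
```

```text
clock: 2.55
position: [488.2, 239.1, 170.8]
ee_rot: [-0.306, 0.918, 0.084, 0.237]
contact_force: [-0.7, -0.4, -0.3]
gripper_width: 75.9
grasp_force: 0.0
rel [ 4.1  8.4 96. ] [ 0.012 -0.015  0.001] from [488.2 239.1 170.8] F [-0.67 -0.44 -0.34] t 2.55
cmd [483.57287587 241.75442816 161.69863301]
[488.00160249 238.94117761 171.45266657]
[[209, 0, 76, 21, 1077], [285, 201, 90, 8, 605], [286, 253, 87, 37, 3192]]
```

```bash
echo '[[[0, 0, 0], [0, 0, 0]], [[0, 0, 0], [0, 0, 0]], [[0, 0, 0], [0, 0, 0]]]' | python3 jog.py
python3 - <<'E'
from h import *
rel(stand(-21,5.5,49.5)+41*N,LEAN)
s=arm.read_state();print(s["joints"].round(3),s["joint_vel"].round(3))
E
```

```text
clock: 2.9
position: [487.9, 238.9, 171.9]
ee_rot: [-0.306, 0.918, 0.085, 0.238]
contact_force: [0.3, 0.4, -0.0]
gripper_width: 76.0
grasp_force: 0.0
rel [ 4.5  8.3 97.2] [ 0.013 -0.013  0.001] from [487.9 238.9 171.9] F [ 0.34  0.44 -0.03] t 2.9
[ 0.766  0.147 -0.762  0.314 -0.161 -1.99 ] [0.    0.007 0.002 0.    0.    0.002]
```

The wrist joint j5 has reached its −0.16 limit, so a 30° lean can't be carried further down. A 20° lean still clears the tier by more than 12 mm, and the pads can hold the carton's side faces turned by 10°.

```bash
cat >> h.py <<'E'
def lean(deg):
    a=np.radians(deg); z=np.sin(a)*SX-np.cos(a)*Z; return z,ori(z,SY)
E
python3 - <<'E'
from h import *
G=stand(-21,5.5,49.5)+46*N
for d in (20,18):
    z,L=lean(d)
    rel(G+2*z-85*z,L);
E
```

```text
rel [-8.8  9.4 10.3] [0.012 0.161 0.002] from [487.9 238.9 171.9] F [ 0.34  0.44 -0.03] t 2.9
rel [-11.6   9.4  10.8] [0.012 0.196 0.002] from [487.9 238.9 171.9] F [ 0.34  0.44 -0.03] t 2.9
```

In the tool's units: 10 mm / 750 = 0.0133, -9 mm / 750 = -0.012, 0.161 rad / 6.2832 = 0.0256.

```bash
echo '[[[-0.0053, 0.0067, 0.0067], [0.001, 0.0127, 0]], [[-0.012, 0.012, 0.0133], [0.0019, 0.0256, 0]], [[-0.012, 0.012, 0.0133], [0.0019, 0.0256, 0]], [[-0.012, 0.012, 0.0133], [0.0019, 0.0256, 0]]]' | python3 jog.py
python3 - <<'E'
from h import *
G=stand(-21,5.5,49.5)+46*N
z,L=lean(20);rel(G-83*z,L);rel(G+2*z,L);s=arm.read_state();print(s["joints"].round(3),s["joint_vel"].round(3))
E
```

```text
clock: 3.3
position: [492.7, 253.9, 166.7]
ee_rot: [-0.31, 0.935, 0.054, 0.165]
contact_force: [-0.3, -0.2, -0.5]
gripper_width: 75.8
grasp_force: 0.0
rel [-0.   0.4 -0.6] [ 0.    -0.001  0.002] from [492.7 253.9 166.7] F [-0.34 -0.22 -0.46] t 3.3
rel [-0.1  0.3 84.4] [ 0.    -0.001  0.002] from [492.7 253.9 166.7] F [-0.34 -0.22 -0.46] t 3.3
[ 0.794  0.21  -0.569  0.121 -0.45  -1.824] [-0.005 -0.012 -0.046 -0.004 -0.    -0.   ]
```

In the tool's units: 40 mm / 750 = 0.0533, 20 mm / 750 = 0.0267.

```bash
echo '[[[0, 0, 0.0267], [0, 0, 0]], [[0, 0, 0.0533], [0, 0, 0]], [[0, 0, 0.0533], [0, 0, 0]], [[0, 0, 0.0533], [0, 0, 0]]]' | python3 jog.py
python3 - <<'E'
from h import *
G=stand(-21,5.5,49.5)+46*N
z,L=lean(20);rel(G+2*z,L);s=arm.read_state();print(s["joints"].round(3))
W=cam("wrist");im=arm.get_image("wrist");cv2.imwrite("pics/w3.png",im)
h=cv2.cvtColor(im,cv2.COLOR_BGR2HSV);k=cv2.inRange(h,(105,80,40),(130,255,255))
n,l,st,ce=cv2.connectedComponentsWithStats(k);print([list(map(int,q)) for q in st[1:] if q[4]>300])
Rc=R.from_quat(s["ee_rot"]).as_matrix()
for X in (-50,50): print("tool x-plane y=0 at top centre:",proj(W,s["position"]+Rc@np.array([0,0,20])).round(1))
E
```

```text
clock: 3.7
position: [503.0, 261.0, 128.8]
ee_rot: [-0.31, 0.935, 0.054, 0.164]
contact_force: [0.5, -0.2, -0.1]
gripper_width: 76.0
grasp_force: 0.0
rel [-1.3  0.8 44.5] [-0.    -0.003  0.002] from [503.  261.  128.8] F [ 0.54 -0.2  -0.1 ] t 3.7
[ 0.788  0.284 -0.595  0.148 -0.352 -1.847]
[[187, 0, 77, 15, 786], [260, 226, 114, 6, 575], [260, 289, 113, 51, 5621]]
tool x-plane y=0 at top centre: [318.2 292.3]
tool x-plane y=0 at top centre: [318.2 292.3]
```

View pics/w3.png

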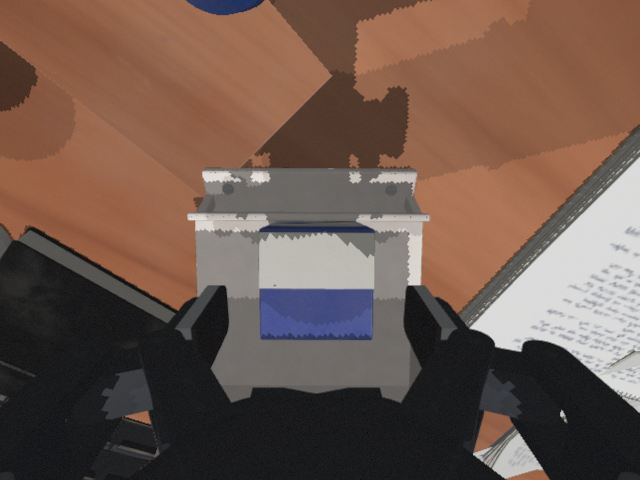

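The carton at columns 260–373 is centred between the fingers (228 and 405), and the way down is clear.

In the tool's units: 44 mm / 750 = 0.0587, 30 mm / 750 = 0.04.

```bash
echo '[[[0, 0, 0.02], [0, 0, 0]], [[0, 0, 0.04], [0, 0, 0]], [[0, 0, 0.0587], [0, 0, 0]], [[0, 0, 0.0587], [0, 0, 0]], [[0, 0, 0.0587], [0, 0, 0]]]' | python3 jog.py; echo '[[[0, 0, 0], [0, 0, 0]], [[0, 0, 0], [0, 0, 0]], [[0, 0, 0], [0, 0, 0]], [[0, 0, 0], [0, 0, 0]], [[0, 0, 0], [0, 0, 0]], [[0, 0, 0], [0, 0, 0]], [[0, 0, 0], [0, 0, 0]], [[0, 0, 0], [0, 0, 0]]]' | python3 jog.py 40
python3 - <<'E'
from h import *
G=stand(-21,5.5,49.5)+46*N
z,L=lean(20);rel(G+2*z,L);rel(G+2*z+60*N,L);s=arm.read_state();print(s["joints"].round(3))
E
```

```text
clock: 4.25
position: [515.8, 270.9, 88.6]
ee_rot: [-0.31, 0.935, 0.054, 0.165]
contact_force: [-0.2, -0.2, 0.7]
gripper_width: 75.5
grasp_force: 0.0
clock: 5.05
position: [515.9, 271.1, 89.2]
ee_rot: [-0.31, 0.935, 0.055, 0.165]
contact_force: [-3.5, -1.5, 6.8]
gripper_width: 52.8
grasp_force: 63.6
rel [0.7 0.4 1.6] [0.    0.001 0.002] from [515.9 271.1  89.2] F [-3.53 -1.51  6.79] t 5.05
rel [ 11.    0.4 -57.5] [0.    0.001 0.002] from [515.9 271.1  89.2] F [-3.53 -1.51  6.79] t 5.05
[ 0.78   0.368 -0.621  0.204 -0.24  -1.899]
```

In the tool's units: -115 mm / 750 = -0.1533, -85 mm / 750 = -0.1133.

```bash
echo '[[[0.004, 0, -0.02], [0, 0, 0]], [[0.008, 0, -0.04], [0, 0, 0]], [[0.0147, 0, -0.0773], [0, 0, 0]], [[0.0213, 0, -0.1133], [0, 0, 0]], [[0.0293, 0, -0.1533], [0, 0, 0]], [[0.0293, 0, -0.1533], [0, 0, 0]], [[0.0293, 0, -0.1533], [0, 0, 0]]]' | python3 jog.py
python3 - <<'E'
from h import *
p=np.array([515.9,271.1,89.2]);z,L=lean(20)
b=stand(-20.5,5.5,50);print("base in tool",L.T@(b-p),"axis in tool",L.T@N)
s=arm.read_state();print(s["joints"].round(3),s["position"],s["gripper_width"],s["grasp_force"],s["contact_force"])
S=cam("scene");T=cam("top");a=arm.get_image("scene");t=arm.get_image("top")
cv2.imwrite("pics/s4.png",a);cv2.imwrite("pics/t4.png",t)
x,y=proj(S,s["position"]).astype(int);A=cv2.resize(a[y-60:y+70,x-65:x+65],None,fx=3,fy=3)
B=cv2.resize(a[215:345,265:395],None,fx=3,fy=3);print(x,y);cv2.imwrite("pics/c4.png",np.hstack([A,B]))
E
```

```text
clock: 5.75
position: [467.4, 235.0, 188.7]
ee_rot: [-0.31, 0.935, 0.055, 0.165]
contact_force: [-0.6, -0.1, -1.7]
gripper_width: 52.7
grasp_force: 63.6
base in tool [-8.0033124   0.38383894 44.62873617] axis in tool [ 1.73656866e-01  1.60186273e-17 -9.84783881e-01]
[ 0.806  0.129 -0.605  0.119 -0.496 -1.831] [467.41298814 235.00400448 188.70419694] 52.732029349817836 63.55748176574707 [-0.59630171 -0.11231855 -1.72711237]
260 250
```

View pics/c4.png

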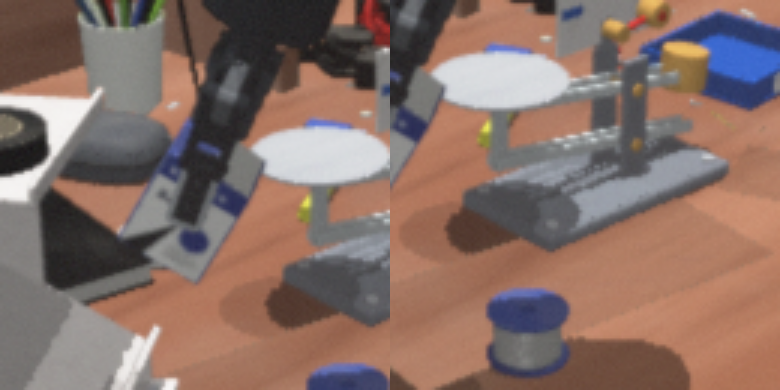

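```bash
cat >> h.py <<'E'
BT=np.array([-8.,.4,44.6]);AX=np.array([.1737,0,-.9848])
def upright(yaw): # tool orientation with the carton upright, tool x-plane heading yaw deg
    a=np.radians(yaw);t=np.radians(-10);z=np.sin(t)*np.array([np.cos(a),np.sin(a),0])-np.cos(t)*Z
    return ori(z,np.array([-np.sin(a),np.cos(a),0]))
def tcp(base,yaw): Q=upright(yaw); return np.array(base)-Q@BT,Q
E
python3 - <<'E'
from h import *
S=cam("scene");T=cam("top")
P,r=tri((S,(302.2,241.3)),(T,(303.5,248.5)));print("pan",P,r,onz(T,(303.5,248.5),122))
print(upright(10)@AX)
p,Q=tcp([553,47,162],10);rel(p,Q);rel(*tcp([553,47,124],10))
E
```

```text
pan [553.64446885  47.46641067 121.06702544] [2.3, 2.3] [555.26793053  48.93512505 122.        ]
[-5.15855417e-05 -9.09592282e-06  1.00000136e+00]
rel [  34.5 -202.1  -33.7] [0.04  0.511 0.47 ] from [467.3 234.8 187.2] F [-0.22 -0.49 -1.89] t 5.85
rel [  47.4 -202.1    2.1] [0.04  0.511 0.47 ] from [467.3 234.8 187.2] F [-0.22 -0.49 -1.89] t 5.85
```

In the tool's units: -202 mm / 750 = -0.2693, -190 mm / 750 = -0.2533, 0.511 rad / 6.2832 = 0.0813.

```bash
echo '[[[0.0067, -0.0267, -0.0333], [0.0008, 0.0111, 0.0095]], [[0.016, -0.0733, -0.06], [0.0016, 0.0239, 0.0191]], [[0.0267, -0.1267, -0.06], [0.0025, 0.0334, 0.0302]], [[0.036, -0.1733, -0.056], [0.0038, 0.0477, 0.0446]], [[0.0413, -0.22, -0.0507], [0.0048, 0.0605, 0.0557]], [[0.0453, -0.2533, -0.0467], [0.0057, 0.0732, 0.0668]], [[0.0453, -0.2693, -0.0453], [0.0064, 0.0813, 0.0748]], [[0.0453, -0.2693, -0.0453], [0.0064, 0.0813, 0.0748]], [[0.0453, -0.2693, -0.0453], [0.0064, 0.0813, 0.0748]], [[0.0453, -0.2693, -0.0453], [0.0064, 0.0813, 0.0748]]]' | python3 jog.py
python3 - <<'E'
from h import *
p,Q=tcp([553,47,162],10);rel(p,Q);rel(*tcp([553,47,124],10))
S=cam("scene");T=cam("top");a=arm.get_image("scene");cv2.imwrite("pics/s5.png",a);cv2.imwrite("pics/t5.png",arm.get_image("top"))
B=cv2.resize(a[150:270,240:370],None,fx=5,fy=5,interpolation=cv2.INTER_CUBIC);cv2.imwrite("pics/c5.png",B)
print(arm.read_state()["joints"].round(2))
for dx in(-27,27):
  for dy in(-27,27):
    q=[553+dx*.985-dy*.174,47+dx*.174+dy*.985]; print([((proj(S,q+[h])-[240,150])*5+2).round() for h in(162,231)])
E
```

```text
clock: 6.85
position: [553.0, 47.6, 208.2]
ee_rot: [-0.087, 0.992, -0.007, -0.086]
contact_force: [-0.4, 0.7, -0.8]
gripper_width: 52.5
grasp_force: 63.7
rel [ 0.1 -1.   0.9] [0.    0.001 0.001] from [553.   47.6 208.2] F [-0.44  0.73 -0.85] t 6.85
rel [-6.5 -1.  38.3] [0.    0.001 0.001] from [553.   47.6 208.2] F [-0.44  0.73 -0.85] t 6.85
[ 0.36  0.38 -0.1  -0.03 -1.26 -1.74]
[array([399., 361.]), array([401., 204.])]
[array([326., 402.]), array([326., 240.])]
[array([293., 335.]), array([292., 180.])]
[array([218., 374.]), array([215., 215.])]
```

View pics/c5.png

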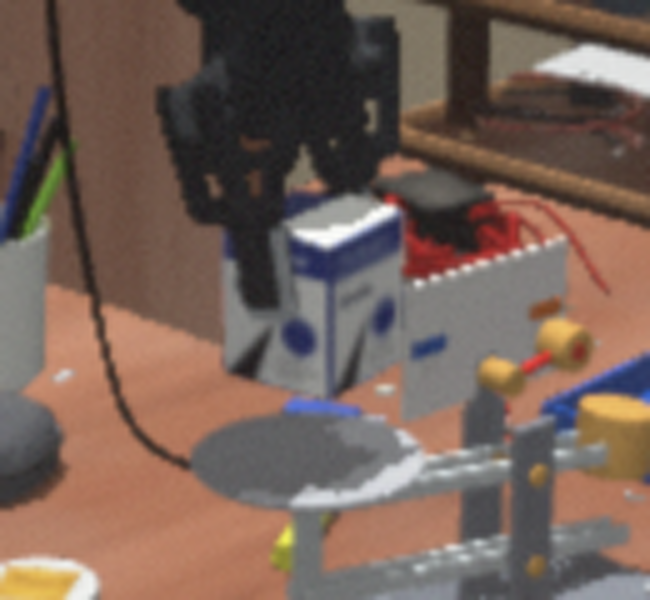

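The carton hangs upright over the pan. Its bottom corners are at about (224,365), (327,396) and (402,358) in the crop, 1–2 mm above prediction. I'll lower it partway and compare the gap in the same view.

In the tool's units: 28 mm / 750 = 0.0373, 12 mm / 750 = 0.016.

```bash
echo '[[[-0.0027, 0, 0.016], [0, 0, 0]], [[-0.0067, -0.0013, 0.0373], [0, 0, 0]], [[-0.0067, -0.0013, 0.0373], [0, 0, 0]], [[-0.0067, -0.0013, 0.0373], [0, 0, 0]]]' | python3 jog.py
python3 - <<'E'
from h import *
rel(*tcp([553,47,124],10))
S=cam("scene");a=arm.get_image("scene");cv2.imwrite("pics/s6.png",a)
B=cv2.resize(a[180:260,270:350],None,fx=7,fy=7,interpolation=cv2.INTER_CUBIC);cv2.imwrite("pics/c6.png",B)
f=lambda X:((proj(S,X)-[270,180])*7+3).round()
print("pan pred",f([553.6,47.5,122]),"obs",((np.array([302.2,241.3])-[270,180])*7+3))
for dx,dy in((-27,27),(-27,-27),(27,27)):
    q=[553+dx*.985-dy*.174,47+dx*.174+dy*.985]; print([f(q+[h]) for h in(122,134)])
E
```

```text
clock: 7.35
position: [553.5, 46.3, 180.2]
ee_rot: [-0.087, 0.992, -0.007, -0.086]
contact_force: [-0.1, -0.6, -1.6]
gripper_width: 52.7
grasp_force: 63.7
rel [-1.4  0.4 10.9] [0.    0.001 0.001] from [553.5  46.3 180.2] F [-0.08 -0.57 -1.64] t 7.35
pan pred [221. 429.] obs [228.4 432.1]
[array([247., 480.]), array([247., 442.])]
[array([348., 419.]), array([348., 382.])]
[array([ 97., 438.]), array([ 97., 401.])]
```

View pics/c6.png

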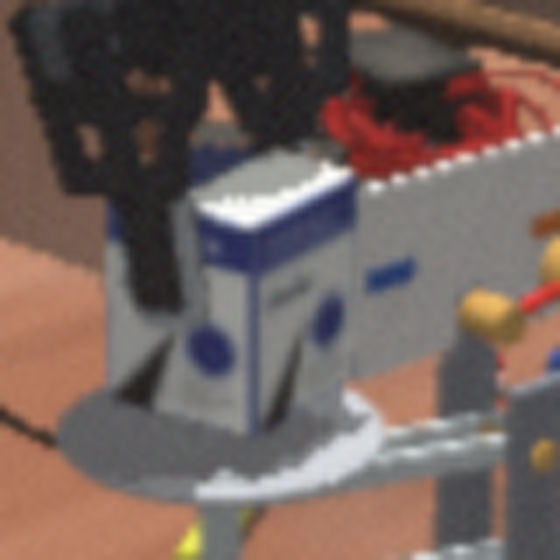

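Careful with the scale: shifts go in shares of 750 mm and turns go in shares of 2 pi rad. That gives: 11 mm / 750 = 0.0147, 6 mm / 750 = 0.008.

```bash
echo '[[[-0.0013, 0, 0.008], [0, 0, 0]], [[-0.0027, 0, 0.0147], [0, 0, 0]], [[-0.0027, 0, 0.0147], [0, 0, 0]], [[-0.0027, 0, 0.0147], [0, 0, 0]], [[-0.0027, 0, 0.0147], [0, 0, 0]]]' | python3 jog.py
python3 - <<'E'
from h import *
rel(*tcp([553,47,124],10))
S=cam("scene");a=arm.get_image("scene");cv2.imwrite("pics/s7.png",a)
B=cv2.resize(a[195:260,270:350],None,fx=9,fy=9,interpolation=cv2.INTER_CUBIC);cv2.imwrite("pics/c7.png",B)
f=lambda X:((proj(S,X)-[270,195])*9+4).round()
for dx,dy in((-27,27),(-27,-27),(27,27)):
    q=[553+dx*.985-dy*.174,47+dx*.174+dy*.985]; print([f(q+[h]) for h in(122,124)])
E
```

```text
clock: 7.9
position: [554.1, 46.3, 169.4]
ee_rot: [-0.087, 0.992, -0.007, -0.086]
contact_force: [-0.4, 0.6, -1.3]
gripper_width: 52.7
grasp_force: 63.7
rel [1.1 0.5 0.3] [0.    0.002 0.   ] from [554.1  46.3 169.4] F [-0.43  0.56 -1.34] t 7.9
[array([318., 482.]), array([318., 474.])]
[array([448., 404.]), array([448., 396.])]
[array([125., 429.]), array([125., 421.])]
```

View pics/c7.png

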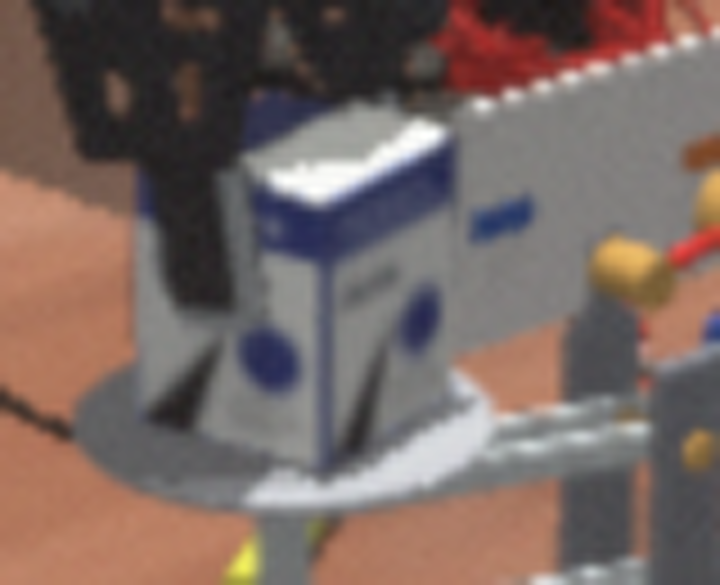

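In the tool's units: 1.5 mm / 750 = 0.002, 0.8 mm / 750 = 0.0011.

```bash
echo '[[[-0.0003, 0, 0.0011], [0, 0, 0]], [[-0.0004, 0, 0.002], [0, 0, 0]], [[-0.0004, 0, 0.002], [0, 0, 0]], [[-0.0004, 0, 0.002], [0, 0, 0]], [[-0.0004, 0, 0.002], [0, 0, 0]], [[-0.0004, 0, 0.002], [0, 0, 0]]]' | python3 jog.py; echo '[[[0, 0, 0], [0, 0, 0]], [[0, 0, 0], [0, 0, 0]], [[0, 0, 0], [0, 0, 0]], [[0, 0, 0], [0, 0, 0]], [[0, 0, 0], [0, 0, 0]], [[0, 0, 0], [0, 0, 0]]]' | python3 jog.py 72;  python3 - <<'E'
from h import *
rel(*tcp([553,47,124],10))
cv2.imwrite("pics/s8.png",arm.get_image("scene"))
E
```

```text
clock: 8.55
position: [554.0, 46.3, 167.7]
ee_rot: [-0.087, 0.992, -0.007, -0.086]
contact_force: [0.2, -0.0, -0.4]
gripper_width: 52.7
grasp_force: 63.7
clock: 9.15
position: [554.0, 46.3, 167.7]
ee_rot: [-0.087, 0.992, -0.007, -0.086]
contact_force: [-0.5, 0.4, -0.5]
gripper_width: 72.0
grasp_force: 0.0
rel [ 1.2  0.5 -1.4] [0.    0.002 0.   ] from [554.   46.3 167.7] F [-0.52  0.36 -0.49] t 9.15
```

In the tool's units: -90 mm / 750 = -0.12, -50 mm / 750 = -0.0667.

```bash
echo '[[[0, 0, -0.0267], [0, 0, 0]], [[0, 0, -0.0667], [0, 0, 0]], [[0, 0, -0.12], [0, 0, 0]], [[0, 0, -0.12], [0, 0, 0]], [[0, 0, -0.12], [0, 0, 0]], [[0, 0, -0.12], [0, 0, 0]], [[0, 0, -0.12], [0, 0, 0]], [[0, 0, -0.12], [0, 0, 0]], [[0, 0, -0.12], [0, 0, 0]], [[0, 0, -0.12], [0, 0, 0]]]' | python3 jog.py; for i in 1 2 3; do echo '[[[0, 0, 0], [0, 0, 0]], [[0, 0, 0], [0, 0, 0]], [[0, 0, 0], [0, 0, 0]], [[0, 0, 0], [0, 0, 0]], [[0, 0, 0], [0, 0, 0]], [[0, 0, 0], [0, 0, 0]], [[0, 0, 0], [0, 0, 0]], [[0, 0, 0], [0, 0, 0]], [[0, 0, 0], [0, 0, 0]], [[0, 0, 0], [0, 0, 0]]]' | python3 jog.py | head -1; done;  python3 - <<'E'
from h import *
a=arm.get_image("scene");t=arm.get_image("top");cv2.imwrite("pics/s9.png",a);cv2.imwrite("pics/t9.png",t)
b=cv2.imread("pics/s8.png")
f=lambda q:cv2.resize(q[185:300,270:395],None,fx=3.1,fy=3.1,interpolation=cv2.INTER_CUBIC)
cv2.imwrite("pics/c9.png",np.hstack([f(b),f(a)]))
E
```

```text
clock: 10.2
position: [569.1, 48.9, 256.0]
ee_rot: [-0.087, 0.992, -0.007, -0.086]
contact_force: [0.1, -0.3, -0.2]
gripper_width: 72.1
grasp_force: 0.0
clock: 11.2
clock: 12.2
clock: 13.2
```

View pics/c9.png

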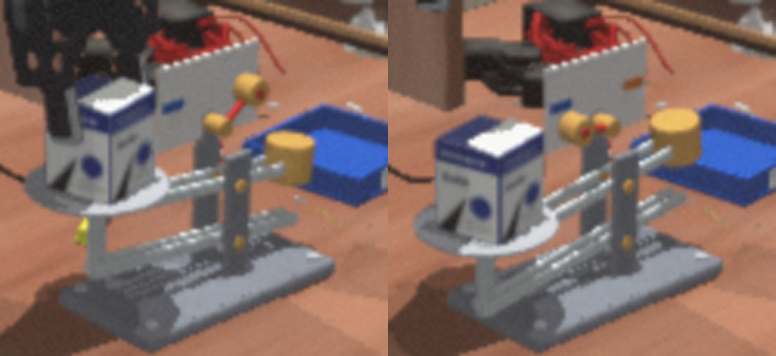

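The pan has sunk from (97,185) to (485,240) in the two half-frames, and the needle has swung to the blue mark. The carton is full, so it goes in the blue tray. I'll check the carton's pose in the wrist and top views numerically before regrasping.

Run:
```python
from h import *
s=arm.read_state();W=cam("wrist");im=arm.get_image("wrist");cv2.imwrite("pics/w10.png",im)
def band(im,C,z,near):
    h=cv2.cvtColor(im,cv2.COLOR_BGR2HSV);k=cv2.inRange(h,(105,80,40),(130,255,255))
    n,l,st,ce=cv2.connectedComponentsWithStats(k);u=proj(C,near);print("exp px",u.round(1))
    for i in range(1,n):
        if st[i][4]>40 and np.linalg.norm(ce[i]-u)<90:
            cs=np.array([onz(C,q,z) for q in cv2.boxPoints(cv2.minAreaRect(np.argwhere(l==i)[:,::-1].astype(np.float32)))])
            e=cs[1:3]-cs[0:2];print(st[i].tolist(),"ctr",cs.mean(0)[:2].round(1),"edges",np.linalg.norm(e,axis=1).round(1),"yaw",np.degrees(np.arctan2(e[:,1],e[:,0])).round(1))
near=[553+13,47+2,155]
band(im,W,155,near);band(cv2.imread("pics/t9.png"),cam("top"),155,near)
rel([554.0,46.3,130])
# tray: rim corners seen in both views
for n,f in(("top","t9"),("scene","s9")):
    C=cam(n);h=cv2.cvtColor(cv2.imread(f"pics/{f}.png"),cv2.COLOR_BGR2HSV);k=cv2.inRange(h,(108,150,50),(125,255,255))
    N_,l,st,ce=cv2.connectedComponentsWithStats(k);u=proj(C,[616,-304,13]);i=min(range(1,N_),key=lambda i:np.linalg.norm(ce[i]-u)+(st[i][4]<200)*999);print(n,u.round(),st[i].tolist())
    p=cv2.approxPolyDP(cv2.convexHull(np.argwhere(l==i)[:,::-1].astype(np.float32)),3,True)[:,0];print([(q.tolist(),onz(C,q,26)[:2].round().tolist()) for q in p])
```

```text
exp px [317.4 260.6]
[279, 205, 75, 3, 148] ctr [528.6  41.4] edges [ 1.4 51.1] yaw [-170.6  100. ]
[279, 246, 74, 34, 2515] ctr [567.6  48. ] edges [51.  23.5] yaw [100.   10.6]
exp px [302.5 242.1]
[290, 234, 26, 16, 286] ctr [567.9  48.8] edges [52.  24.9] yaw [ -81.3 -171.2]
[249, 294, 25, 24, 438] ctr [436.8 130.9] edges [49.2 44.9] yaw [ -75.3 -164.7]
rel [ -6.5  -0.  127.1] [0. 0. 0.] from [569.2  48.9 256.4] F [-0.35  0.05  1.02] t 13.35
top [458. 227.] [435, 231, 1, 1, 1]
[([435.0, 231.0], [605.0, -248.0])]
scene [378. 234.] [370, 226, 39, 17, 361]
[([408.0, 230.0], [556.0, -355.0]), ([387.0, 242.0], [548.0, -253.0]), ([370.0, 239.0], [591.0, -238.0]), ([372.0, 226.0], [642.0, -311.0])]
```

In the tool's units: 127 mm / 750 = 0.1693, -6.5 mm / 750 = -0.0087.

```bash
echo '[[[-0.0013, 0, 0.04], [0, 0, 0]], [[-0.004, 0, 0.0867], [0, 0, 0]], [[-0.0067, 0, 0.1267], [0, 0, 0]], [[-0.008, 0, 0.1533], [0, 0, 0]], [[-0.0087, 0, 0.1693], [0, 0, 0]], [[-0.0087, 0, 0.1693], [0, 0, 0]], [[-0.0087, 0, 0.1693], [0, 0, 0]], [[-0.0087, 0, 0.1693], [0, 0, 0]]]' | python3 jog.py; echo '[[[0, 0, 0], [0, 0, 0]], [[0, 0, 0], [0, 0, 0]], [[0, 0, 0], [0, 0, 0]], [[0, 0, 0], [0, 0, 0]], [[0, 0, 0], [0, 0, 0]], [[0, 0, 0], [0, 0, 0]], [[0, 0, 0], [0, 0, 0]]]' | python3 jog.py 40
python3 - <<'E'
from h import *
s=arm.read_state();p=s["position"];Rc=R.from_quat(s["ee_rot"]).as_matrix()
print("base in tool",Rc.T@(np.array([554,46.3,86])-p))
rel(p+[0,0,120.])
for n,f in(("top","top0"),("scene","scene0")):
    C=cam(n);h=cv2.cvtColor(cv2.imread(f"pics/{f}.png"),cv2.COLOR_BGR2HSV);k=cv2.inRange(h,(105,120,40),(128,255,255))
    N_,l,st,ce=cv2.connectedComponentsWithStats(k);u=proj(C,[616,-304,13]);i=min([i for i in range(1,N_) if st[i][4]>100],key=lambda i:np.linalg.norm(ce[i]-u));print(n,u.round(),st[i].tolist())
    q=cv2.approxPolyDP(cv2.convexHull(np.argwhere(l==i)[:,::-1].astype(np.float32)),3,True)[:,0];print([(a.tolist(),onz(C,a,26)[:2].round().tolist()) for a in q])
E
```

```text
clock: 14.15
position: [555.0, 46.6, 131.5]
ee_rot: [-0.087, 0.993, -0.007, -0.085]
contact_force: [-0.0, -0.4, -0.3]
gripper_width: 72.3
grasp_force: 0.0
clock: 14.85
position: [554.7, 46.4, 131.3]
ee_rot: [-0.087, 0.993, -0.007, -0.085]
contact_force: [-0.6, 0.1, 5.6]
gripper_width: 52.8
grasp_force: 62.6
base in tool [-6.97597268e+00 -2.23943738e-02  4.48152623e+01]
rel [  20.4    0.  -118.3] [0. 0. 0.] from [554.7  46.4 131.3] F [-0.65  0.12  5.63] t 14.85
top [458. 227.] [431, 200, 58, 54, 2720]
[([488.0, 250.0], [563.0, -368.0]), ([435.0, 253.0], [554.0, -248.0]), ([431.0, 204.0], [668.0, -239.0]), ([484.0, 200.0], [678.0, -361.0])]
scene [378. 234.] [357, 220, 53, 31, 801]
[([409.0, 232.0], [546.0, -346.0]), ([407.0, 238.0], [527.0, -309.0]), ([384.0, 250.0], [524.0, -209.0]), ([370.0, 245.0], [568.0, -209.0]), ([357.0, 227.0], [666.0, -278.0]), ([377.0, 220.0], [659.0, -355.0])]
```

In the tool's units: -118 mm / 750 = -0.1573, -90 mm / 750 = -0.12.

```bash
echo '[[[0.0067, 0, -0.04], [0, 0, 0]], [[0.0133, 0, -0.0787], [0, 0, 0]], [[0.0213, 0, -0.12], [0, 0, 0]], [[0.0267, 0, -0.1573], [0, 0, 0]], [[0.0267, 0, -0.1573], [0, 0, 0]], [[0.0267, 0, -0.1573], [0, 0, 0]]]' | python3 jog.py
python3 - <<'E'
from h import *
S=cam("scene");T=cam("top")
for n,a,b in(("BR",(377,220),(484,200)),("FR",(409,231.5),(488,250)),("FLbase",(384,250),(435,253))):print(n,tri((S,a),(T,b)))
import h; h.BT=np.array([-7.,0,44.8])
p,Q=tcp([616,-304,100],4);rel(p,Q);rel(*tcp([616,-304,7],4),(p,Q))
print(arm.read_state()["gripper_width"],arm.read_state()["grasp_force"])
E
```

```text
clock: 15.45
position: [554.1, 46.6, 249.3]
ee_rot: [-0.087, 0.992, -0.007, -0.086]
contact_force: [0.3, 0.1, -2.8]
gripper_width: 52.7
grasp_force: 63.4
BR (array([ 675.28927609, -367.20925233,   17.97123623]), [5.8, 5.8])
FR (array([ 563.47932446, -371.77338532,   14.55040848]), [0.1, 0.1])
FLbase (array([ 556.00405407, -252.90449289,    1.62653661]), [0.1, 0.1])
rel [ -18.9 -356.2  101.6] [-0.016  0.001  0.103] from [554.1  46.6 249.3] F [ 0.26  0.07 -2.8 ] t 15.45
rel [-16.1   0.   91.6] [0. 0. 0.] from [ 616.9 -303.9  145.3] F [ 0.26  0.07 -2.8 ] t 15.45
52.66987553053003 63.36249589920044
```

In the tool's units: -356 mm / 750 = -0.4747, 101 mm / 750 = 0.1347, 0.103 rad / 6.2832 = 0.0164.

```bash
echo '[[[0.0027, -0.04, -0.02], [0, 0, 0]], [[0.0027, -0.0933, -0.0213], [0, 0, 0.0032]], [[0.0027, -0.1533, -0.0213], [0, 0, 0.0048]], [[0.0013, -0.2133, -0.0213], [0, 0, 0.0064]], [[0.0013, -0.2733, -0.0213], [0, 0, 0.008]], [[0, -0.3333, -0.0213], [-0.0016, 0, 0.0111]], [[-0.004, -0.3867, 0.0133], [-0.0025, 0, 0.0159]], [[-0.0107, -0.4267, 0.0533], [-0.0025, 0, 0.0159]], [[-0.0187, -0.46, 0.096], [-0.0025, 0, 0.0159]], [[-0.0253, -0.4747, 0.1347], [-0.0025, 0, 0.0164]]]' | python3 jog.py; echo '[[[0, 0, 0], [0, 0, 0]], [[0, 0, 0], [0, 0, 0]]]' | python3 jog.py
python3 - <<'E'
from h import *
import h; h.BT=np.array([-7.,0,44.8])
rel(*tcp([616,-304,100],4));rel(*tcp([616,-304,7],4));rel(*tcp([616,-304,5],4));print(arm.read_state()["gripper_width"])
E
```

```text
clock: 16.45
position: [615.9, -305.8, 141.8]
ee_rot: [-0.033, 0.995, -0.003, -0.089]
contact_force: [-0.2, 0.7, -1.6]
gripper_width: 52.9
grasp_force: 63.7
clock: 16.65
position: [616.9, -303.8, 144.9]
ee_rot: [-0.035, 0.995, -0.003, -0.088]
contact_force: [0.5, -0.1, -0.4]
gripper_width: 52.7
grasp_force: 63.6
rel [ 0.1 -0.2 -0.4] [-0.    -0.002  0.   ] from [ 616.9 -303.8  144.9] F [ 0.54 -0.06 -0.45] t 16.65
rel [-16.3  -0.1  91.1] [-0.    -0.002  0.   ] from [ 616.9 -303.8  144.9] F [ 0.54 -0.06 -0.45] t 16.65
rel [-16.6  -0.1  93.1] [-0.    -0.002  0.   ] from [ 616.9 -303.8  144.9] F [ 0.54 -0.06 -0.45] t 16.65
52.706466273886036
```

In the tool's units: 92 mm / 750 = 0.1227, 90 mm / 750 = 0.12.

```bash
echo '[[[-0.0053, 0, 0.0333], [0, 0, 0]], [[-0.012, 0, 0.0667], [0, 0, 0]], [[-0.0173, 0, 0.096], [0, 0, 0]], [[-0.02, 0, 0.112], [0, 0, 0]], [[-0.0213, 0, 0.12], [0, 0, 0]], [[-0.0219, 0, 0.1227], [0, 0, 0]], [[-0.0219, 0, 0.1227], [0, 0, 0]], [[-0.0219, 0, 0.1227], [0, 0, 0]]]' | python3 jog.py
python3 - <<'E'
from h import *
import h; h.BT=np.array([-7.,0,44.8])
rel(*tcp([616,-304,5],4))
E
```

```text
clock: 17.45
position: [618.9, -304.2, 54.8]
ee_rot: [-0.035, 0.996, -0.004, -0.085]
contact_force: [0.5, -0.0, -1.6]
gripper_width: 52.6
grasp_force: 63.7
rel [1.2 0.4 4.7] [-0.002  0.004  0.   ] from [ 618.9 -304.2   54.8] F [ 0.52 -0.   -1.58] t 17.45
```

```bash
echo '[[[0, 0, 0], [0, 0, 0]], [[0, 0, 0], [0, 0, 0]], [[0, 0, 0], [0, 0, 0]]]' | python3 jog.py
python3 - <<'E'
from h import *
import h; h.BT=np.array([-7.,0,44.8])
rel(*tcp([616,-304,5],4)); print(arm.read_state()["joints"].round(3))
E
```

```text
clock: 17.75
position: [618.2, -304.1, 53.7]
ee_rot: [-0.035, 0.996, -0.004, -0.086]
contact_force: [0.0, -0.2, -2.1]
gripper_width: 53.0
grasp_force: 63.7
rel [0.7 0.3 3.6] [-0.002  0.002  0.   ] from [ 618.2 -304.1   53.7] F [ 0.01 -0.18 -2.14] t 17.75
[-0.203  0.726  0.064  0.054 -1.074 -1.327]
```

In the tool's units: 3 mm / 750 = 0.004, 1.5 mm / 750 = 0.002.

```bash
echo '[[[0, 0, 0.002], [0, 0, 0]], [[0, 0, 0.004], [0, 0, 0]], [[0, 0, 0.004], [0, 0, 0]], [[0, 0, 0.004], [0, 0, 0]]]' | python3 jog.py; echo '[[[0, 0, 0], [0, 0, 0]]]' | python3 jog.py
python3 - <<'E'
from h import *
import h; h.BT=np.array([-7.,0,44.8])
rel(*tcp([616,-304,5],4)); print(arm.read_state()["joints"].round(3))
E
```

```text
clock: 18.15
position: [617.5, -304.1, 50.3]
ee_rot: [-0.035, 0.996, -0.004, -0.086]
contact_force: [0.4, -0.3, -2.1]
gripper_width: 52.7
grasp_force: 63.7
clock: 18.25
position: [617.6, -304.1, 50.5]
ee_rot: [-0.035, 0.996, -0.004, -0.086]
contact_force: [-0.1, -1.1, -2.5]
gripper_width: 53.0
grasp_force: 63.7
rel [0.7 0.2 0.2] [-0.002  0.002  0.   ] from [ 617.6 -304.1   50.5] F [-0.14 -1.06 -2.51] t 18.25
[-0.204  0.729  0.06   0.055 -1.068 -1.327]
```

In the tool's units: 1.2 mm / 750 = 0.0016, 0.7 mm / 750 = 0.0009.

```bash
echo '[[[0, 0, 0.0009], [0, 0, 0]], [[0, 0, 0.0016], [0, 0, 0]], [[0, 0, 0.0016], [0, 0, 0]], [[0, 0, 0.0016], [0, 0, 0]]]' | python3 jog.py | grep -E "pos|contact"; echo '[[[0, 0, 0], [0, 0, 0]]]' | python3 jog.py | grep contact
```

```text
position: [617.5, -304.1, 49.6]
contact_force: [0.0, 1.4, 0.9]
contact_force: [0.2, -0.0, 0.0]
```

Weight is coming off the gripper, so the carton is at the floor. I'll release, back off and verify.

In the tool's units: -130 mm / 750 = -0.1733, -90 mm / 750 = -0.12.

```bash
echo '[[[0, 0, 0], [0, 0, 0]], [[0, 0, 0], [0, 0, 0]], [[0, 0, 0], [0, 0, 0]], [[0, 0, 0], [0, 0, 0]], [[0, 0, 0], [0, 0, 0]], [[0, 0, 0], [0, 0, 0]]]' | python3 jog.py 74; echo '[[[0, 0, -0.0267], [0, 0, 0]], [[0, 0, -0.0667], [0, 0, 0]], [[0, 0, -0.12], [0, 0, 0]], [[0, 0, -0.1733], [0, 0, 0]], [[0, 0, -0.1733], [0, 0, 0]], [[0, 0, -0.1733], [0, 0, 0]], [[0, 0, -0.1733], [0, 0, 0]], [[0, 0, -0.1733], [0, 0, 0]], [[0, 0, -0.1733], [0, 0, 0]], [[0, 0, -0.1733], [0, 0, 0]]]' | python3 jog.py
python3 - <<'E'
from h import *
W=cam("wrist");im=arm.get_image("wrist");T=cam("top");t=arm.get_image("top");S=cam("scene");sc=arm.get_image("scene")
for n,i in(("w","w11"),("t","t11"),("s","s11")): cv2.imwrite(f"pics/{i}.png",{"w":im,"t":t,"s":sc}[n])
def comps(im,C,X,lo,hi,z,rad):
    k=cv2.inRange(cv2.cvtColor(im,cv2.COLOR_BGR2HSV),lo,hi);n,l,st,ce=cv2.connectedComponentsWithStats(k);u=proj(C,X);print("exp",u.round())
    for i in range(1,n):
        if st[i][4]>25 and np.linalg.norm(ce[i]-u)<rad:
            cs=np.array([onz(C,q,z) for q in cv2.boxPoints(cv2.minAreaRect(np.argwhere(l==i)[:,::-1].astype(np.float32)))]);e=np.diff(cs[:3],axis=0)
            print(st[i].tolist(),"ctr",cs.mean(0)[:2].round(1),"edges",np.linalg.norm(e,axis=1).round(1))
X=[616-13,-305,73]
print("white half");comps(im,W,X,(0,0,130),(180,50,255),73,60);comps(t,T,X,(0,0,130),(180,50,255),73,20)
print("blue");comps(im,W,[629,-304,73],(105,60,40),(130,255,255),73,80)
# anything else moved?
for n,lo,hi,c in(("reel",(105,100,50),(125,255,255),(261,306)),("tin",(15,100,100),(30,255,255),(298,186)),("pen",(25,150,100),(35,255,255),(370,195))):
    o=[]
    for q in(cv2.imread("pics/top0.png"),t):
        k=cv2.inRange(cv2.cvtColor(q,cv2.COLOR_BGR2HSV),lo,hi)[c[1]-25:c[1]+25,c[0]-28:c[0]+28];m=cv2.moments(k,True);o.append((round(m["m10"]/m["m00"],1),round(m["m01"]/m["m00"],1),m["m00"]))
    print(n,o)
E
```

```text
clock: 19.35
position: [617.4, -304.1, 49.3]
ee_rot: [-0.035, 0.996, -0.004, -0.086]
contact_force: [-0.6, 0.6, -1.1]
gripper_width: 73.9
grasp_force: 0.0
clock: 20.35
position: [639.3, -302.3, 176.5]
ee_rot: [-0.035, 0.996, -0.004, -0.087]
contact_force: [0.1, 0.2, 0.0]
gripper_width: 73.9
grasp_force: 0.0
white half
exp [316. 213.]
[283, 155, 59, 4, 148] ctr [ 564.6 -310.7] edges [ 1.7 39.9]
[278, 198, 76, 38, 2850] ctr [ 605.5 -305.4] edges [52.2 25.8]
exp [466. 230.]
[453, 223, 25, 14, 314] ctr [ 604.2 -302.9] edges [53.9 27.5]
blue
exp [315. 250.]
[240, 157, 144, 144, 17063] ctr [ 615.  -308.4] edges [99.2 98.6]
reel [(28.3, 24.5, 429.0), (28.3, 24.6, 432.0)]
tin [(27.3, 25.3, 207.0), (27.3, 25.3, 207.0)]
pen [(26.5, 25.1, 318.0), (23.2, 26.9, 266.0)]
```

The carton stands upright and central in the blue tray. The pen mask changed slightly, so I'll check whether that is only the arm's shadow or occlusion.

Run:
```python
from h import *
cv2.imwrite("pics/t12.png",arm.get_image("top"))
for f in("top0","t4","t5","t9","t11","t12"):
    k=cv2.inRange(cv2.cvtColor(cv2.imread(f"pics/{f}.png"),cv2.COLOR_BGR2HSV),(22,100,40),(38,255,255))[170:220,342:398]
    P=cv2.findNonZero(k);r=cv2.minAreaRect(P);print(f,len(P),np.round(r[0],1),np.round(r[1],1),round(r[2],1),cv2.boundingRect(P))
```

```text
top0 328 [26.7 24.9] [ 6.6 50.6] 61.7 (4, 11, 46, 29)
t4 326 [26.7 24.9] [ 6.6 50.6] 61.4 (4, 11, 46, 29)
t5 327 [26.7 24.9] [ 6.6 50.6] 61.7 (4, 11, 46, 29)
t9 329 [26.7 24.9] [ 6.6 50.6] 61.7 (4, 11, 46, 29)
t11 279 [24.  26.4] [ 6.6 44.5] 61.4 (4, 13, 39, 27)
t12 282 [24.2 26.3] [ 6.6 44.9] 61.4 (4, 13, 40, 27)
```

```bash
python3 -c "
from bench import arm
print(arm.job_done())"
```

```text
the job is handed in; nothing more can be done
None
```

The balance pan sank, so the carton is full; it now stands upright in the blue tray, and the job is handed in at about 20 s. The solder reel, flux tin and highlighter look unmoved, with one end of the highlighter hidden in the last top view, probably by the arm.

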